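Bed in the row of studs on a clay panel

ROBOT

A 6-joint arm with a two-finger parallel gripper is mounted at the origin on the work surface. World frame = base frame: x ahead of the robot, y to its left, z up, the work surface at z = 0. Lengths are in m, angles in degrees, forces in N, time in s.
With the tool pointing down it reaches from about 0.375 to 0.9 m from the base axis. Payload 3.1 kg.
Tool frame: the origin (TCP) lies between the finger pads; the fingertips stand bot.tip_extent ahead of it and the grasp point (between the pads) lies 2 mm behind it (bot.tip_extent is the distance from the TCP to the fingertips, in m); z points along the fingers, y is the direction in which the jaws open and shut (so a half turn about z gives the same grasp; the last joint's range is limited). The gripper opens to 87 mm and grips with 3 to 60 N. Pads are 19 mm wide; open, the fingers measure 117 mm over their backs; the gripper's body (75 mm by 190 mm) begins 51 mm behind the grasp point.
Start: joints at [-10.227, 30.224, 82.088, -0, 67.689, -10.227], TCP at [0.625, 0, 0.24] pointing down, gripper open.
Joint ranges: [-176.69, 176.69], [-43.24, 126.21], [12.49, 139.97], [-82, 262], [0, 151.66], [-163.58, 163.58]. Speed limits (degrees/s): [159.86, 159.86, 180, 180, 180, 180].

INTERFACE

Orientations are given as a 3x3 rotation matrix whose columns are the frame's x, y, z axes.
In Python, from rig import bot, imaging, recognise, masks_of, mark_of gives the robot as it stands.
- The arm moves only by the tool send_rows, never from a script. Its argument "plan" is a list that holds one entry, the list of rows, each a list of 5 numbers: the shift along the world's x, y, z normalised to -1 to 1, where 1 is 0.03 m, then the turn about the world's z normalised to -1 to 1, where 1 is 0.1 rad, then the closure, from -1 (fully open) to 1 (shut). A call has 1 to 20 rows; each row shifts and turns the commanded pose from where the row before left it; what a row does not reach is not made up. A row lasts 1/10 s, in which the tool goes at most 50 mm and 8.59 degrees, less where a joint would pass 70% of its speed; a pose out of reach is approached as far as the arm can. A call with a number of a shift or a turn outside -1 to 1 is refused whole. A call with a gripper value outside its range is refused whole. The fingers move at their own pace and stop on an object; the grip force is fixed at half the most. Time passes only in rows, so rows that do not move let the fingers close. It gives the time, the measured TCP pose, the force and the opening at its end, in the units of the state.
- bot.read_state(): the state, without advancing time (a new reading comes with each control period).
- imaging.capture(name): name is "scene" or "side" or "wrist"; returns a dict with "img" (480x640x3 uint8, blue, green, red), "mtx" (3x3 intrinsics, pixels), "distortion" ([k1, k2, p1, p2, k3] as OpenCV has them; the pictures are not rectified), "pose" (4x4, takes a point from camera to world coordinates); the wrist camera has in their place "T_tool_cam" (4x4, takes a point from camera to tool coordinates, whose origin is the TCP and whose axes are the flange's). Camera axes: x right, y down, z forward; pixel columns grow to the right and rows downward; lengths in m; the calibration is good to about 2 mm. A picture is of the moment at which its call begins: read the wrist's pose just before it. There is no depth.
- bot.hand_in(): hands the job in, once; it reports no verdict.
Trained networks look in the newest picture that a camera, given by its name, has taken for a name from the list of things; names that differ only in an ending like _2 or _b are one class to them, and where a whole thing is asked for, a point or a joint stands for the part that bears it (a point fixed in the world has none). Each returns a list of dicts, best first, with "conf" (0 to 1); they miss things now and then, are a little off and sometimes report something else, mostly with a low value. They report only what shows in the picture. A call takes as long as a camera call.
- recognise(camera, target): "at" ([x, y, z] in m, in world coordinates, good to about 4 mm: the middle of the surface that is visible of it).
- masks_of(camera, target): "region" (480x640 bool, what is visible of it).
- mark_of(camera, target): "at" ([x, y, z] in m, in world coordinates, good to about 4 mm: a listed point, or the origin of a listed thing).
The state is a dict: "time_s": time; "joint_positions": joint angles; "qvel": joint speeds; "tau": joint torques, N m; "position": TCP position; "tcp_rot": TCP orientation; "force": force on the tool from outside, world axes, zero at the start; "moment": the same for the moment, N m; "opening": opening from 0.0 (shut) to 1.0 (fully open).
Only numpy, scipy, OpenCV 4.12 (cv2) and the standard library are available. Lean on these libraries where they do the work, as an engineer would, in place of code of your own. Each camera call takes 0.05 s, during which the arm holds its last target.

TASK

Bed in the curved row of six ceramic studs on the brown clay panel: start at the blue stud at one end, run the fingertips along the row and gently press each stud fully home in turn, through to the other end. Make it one low stroke: until the last stud is home, keep the fingertips over the row and no more than about 4 cm above the panel. Pick nothing up, leave everything else where it stands, and finish with the hand clear.

Things in the scene. Friction and masses are not known exactly. Their poses are not given: they have to be found in the camera images.
- panel: oval dark-brown fired-clay panel, 170 x 320 mm, 20 mm thick, fixed to the table; origin: centre of its underside, on the table; its z is up, its y runs along its length. The row of six studs runs roughly along y in a curve. Panel and studs are ceramic: a push above 60 N would crack them, and 4 to 10 N is enough
- stud0_top (a point): centre of the flat top of blue round stud 0, 20 mm across; place: one end of the row (either end: it differs from start to start). The top is 28 to 30 mm above the table (8 to 10 mm proud of the panel) at the start and 22 mm (2 mm proud) when fully home; neighbouring studs are 35 to 57 mm apart
- stud0 (a joint): how far stud 0 is pushed straight down, m: 0 to 0.002 at the start, 0.008 fully home at its stop. It slides against a friction of about 3 N and stays where it is left; it cannot be pulled out
- stud1_top (a point): centre of the flat top of cream round stud 1, 20 mm across; place: inside the row; the four inner studs are numbered 1 to 4 from the panel's +y end to its -y end, whichever end is blue. The top is 28 to 30 mm above the table (8 to 10 mm proud of the panel) at the start and 22 mm (2 mm proud) when fully home; neighbouring studs are 35 to 57 mm apart
- stud1 (a joint): how far stud 1 is pushed straight down, m: 0 to 0.002 at the start, 0.008 fully home at its stop. It slides against a friction of about 3 N and stays where it is left; it cannot be pulled out
- stud2_top (a point): centre of the flat top of cream round stud 2, 20 mm across; place: inside the row; the four inner studs are numbered 1 to 4 from the panel's +y end to its -y end, whichever end is blue. The top is 28 to 30 mm above the table (8 to 10 mm proud of the panel) at the start and 22 mm (2 mm proud) when fully home; neighbouring studs are 35 to 57 mm apart
- stud2 (a joint): how far stud 2 is pushed straight down, m: 0 to 0.002 at the start, 0.008 fully home at its stop. It slides against a friction of about 3 N and stays where it is left; it cannot be pulled out
- stud3_top (a point): centre of the flat top of cream round stud 3, 20 mm across; place: inside the row; the four inner studs are numbered 1 to 4 from the panel's +y end to its -y end, whichever end is blue. The top is 28 to 30 mm above the table (8 to 10 mm proud of the panel) at the start and 22 mm (2 mm proud) when fully home; neighbouring studs are 35 to 57 mm apart
- stud3 (a joint): how far stud 3 is pushed straight down, m: 0 to 0.002 at the start, 0.008 fully home at its stop. It slides against a friction of about 3 N and stays where it is left; it cannot be pulled out
- stud4_top (a point): centre of the flat top of cream round stud 4, 20 mm across; place: inside the row; the four inner studs are numbered 1 to 4 from the panel's +y end to its -y end, whichever end is blue. The top is 28 to 30 mm above the table (8 to 10 mm proud of the panel) at the start and 22 mm (2 mm proud) when fully home; neighbouring studs are 35 to 57 mm apart
- stud4 (a joint): how far stud 4 is pushed straight down, m: 0 to 0.002 at the start, 0.008 fully home at its stop. It slides against a friction of about 3 N and stays where it is left; it cannot be pulled out
- stud5_top (a point): centre of the flat top of cream round stud 5, 20 mm across; place: the end of the row opposite the blue stud. The top is 28 to 30 mm above the table (8 to 10 mm proud of the panel) at the start and 22 mm (2 mm proud) when fully home; neighbouring studs are 35 to 57 mm apart
- stud5 (a joint): how far stud 5 is pushed straight down, m: 0 to 0.002 at the start, 0.008 fully home at its stop. It slides against a friction of about 3 N and stays where it is left; it cannot be pulled out
- spare: a loose orange-brown spare stud, not one of the row,, 22 mm across, 12 mm tall, lying on the panel beside the row; origin: centre of its underside; leave it
- glaze_jar: small white jar, 40 mm across, 45 mm tall, standing close to the panel; origin: centre of its underside; leave it
- rib: flat orange potter's rib, 52 x 102 x 6 mm, lying beyond the panel; origin: centre of its underside; leave it
- brush: flat paint brush with a wooden handle, 160 mm long, lying beyond the panel; origin: its middle; leave it
- water_pot: grey cup, 90 mm across and tall, at the right; origin: centre of its underside; leave it
- pinch_bowl: terracotta bowl, 100 mm across, 45 mm tall, at the left; origin: centre of its underside; leave it

How it is judged:
By the outcome, as a careful person would: the job done as asked, in the order asked, and still so for the second after the job is handed in, with the robot touching nothing.
It also fails if it takes over 51 s, if anything falls off the work surface, if the arm or the gripper's body presses on something with over 40 N, if the wrist force passes 120 N, or if a joint passes its speed limit or range.

## Working session

There is one attempt and no reset: what is moved stays moved. The work goes in short steps, Python scripts to look and compute and a tool call to move; the robot and the scene stay as the last step left them, time stands still between calls to the robot, and variables do not carry over. Pictures are saved under pics/ and viewed, and the job is handed in when it is done.

Besides the shell and the picture viewer there is one more tool, called as a command line: name --argument value ..., lists and objects as JSON in quotes. send_rows: Moves the arm, as the interface text tells. Its arguments: {"type":"object","properties":{"plan":{"type":"array"}},"required":["plan"]}

```bash
mkdir -p pics; cat > h.py <<'E'
from rig import bot, imaging, recognise, masks_of, mark_of
import numpy as np, cv2
E
python3 - <<'E'
from h import *
s=bot.read_state(); print(s['time_s'],s['position'],s['force'],s['opening'],bot.tip_extent); print(np.round(s['tcp_rot'],3))
for c in ("scene","side","wrist"):
    r=imaging.capture(c); cv2.imwrite(f"pics/{c}0.png",r["img"])
    for i in range(6):
        m=mark_of(c,f"stud{i}_top"); print(c,i,[(np.round(d['at'],4).tolist(),round(d['conf'],2)) for d in m[:7]])
    for n in("spare","glaze_jar","panel"):
        m=mark_of(c,n); print(c,n,[(np.round(d['at'],4).tolist(),round(d['conf'],2)) for d in m[:2]])
print(bot.read_state()['time_s'])
E
```

```text
0.0 [6.24320184e-01 1.40503508e-04 2.38595440e-01] [-0.06531712  0.92839543  1.17620178] 0.9992257373840057 0.017
[[-0.     1.    -0.002]
 [ 1.     0.     0.   ]
 [ 0.    -0.002 -1.   ]]
scene 0 [([0.5513, -0.023, 0.0262], 0.48)]
scene 1 [([0.565, 0.1363, 0.0309], 0.63)]
scene 2 [([0.5835, 0.0991, 0.0279], 0.62)]
scene 3 [([0.5888, 0.062, 0.03], 0.56), ([0.5839, 0.0985, 0.0297], 0.25)]
scene 4 [([0.5678, 0.02, 0.0316], 0.38)]
scene 5 [([0.52, 0.1645, 0.0322], 0.49)]
scene spare [([0.5086, 0.068, 0.0189], 0.41)]
scene glaze_jar [([0.4435, 0.0039, 0.0017], 0.88), ([0.5905, 0.0638, 0.0275], 0.57)]
scene panel [([0.5688, 0.0768, -0.0016], 0.97)]
side 0 [([0.5562, -0.0182, 0.0294], 0.53)]
side 1 [([0.5621, 0.133, 0.0275], 0.42), ([0.6903, 0.1563, 0.0005], 0.36)]
side 2 [([0.5576, -0.0169, 0.0277], 0.48), ([0.5864, 0.1001, 0.0301], 0.44), ([0.5609, 0.1327, 0.0296], 0.31)]
side 3 [([0.5897, 0.0651, 0.0298], 0.41)]
side 4 [([0.5667, 0.0208, 0.028], 0.53)]
side 5 [([0.4469, 0.0003, 0.0004], 0.68), ([0.5248, 0.1724, 0.0228], 0.61)]
side spare [([0.5039, 0.0641, 0.0186], 0.36)]
side glaze_jar [([0.4467, 0.0015, 0.0011], 0.86), ([0.7054, 0.0117, -0.001], 0.35)]
side panel [([0.5681, 0.0806, 0.0016], 0.73), ([0.55, -0.4438, 0.0056], 0.19)]
wrist 0 [([0.5559, -0.0201, 0.0251], 0.51)]
wrist 1 [([0.5604, 0.1353, 0.0269], 0.82)]
wrist 2 [([0.5867, 0.1005, 0.0295], 0.87)]
wrist 3 [([0.5905, 0.0572, 0.0292], 0.67)]
wrist 4 [([0.5717, 0.0219, 0.0286], 0.6)]
wrist 5 [([0.5259, 0.1684, 0.0298], 0.84)]
wrist spare [([0.5726, 0.0205, 0.0318], 0.27)]
wrist glaze_jar [([0.4411, 0.0034, 0.0039], 0.89)]
wrist panel [([0.5642, 0.0758, 0.0009], 0.92)]
1.5
```

View pics/scene0.png

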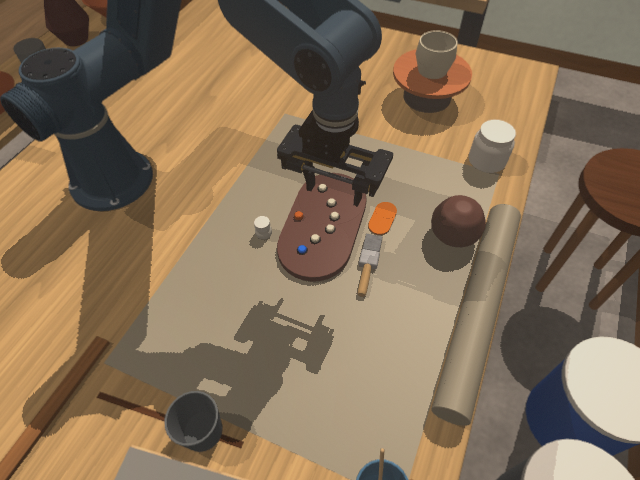

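View pics/wrist0.png

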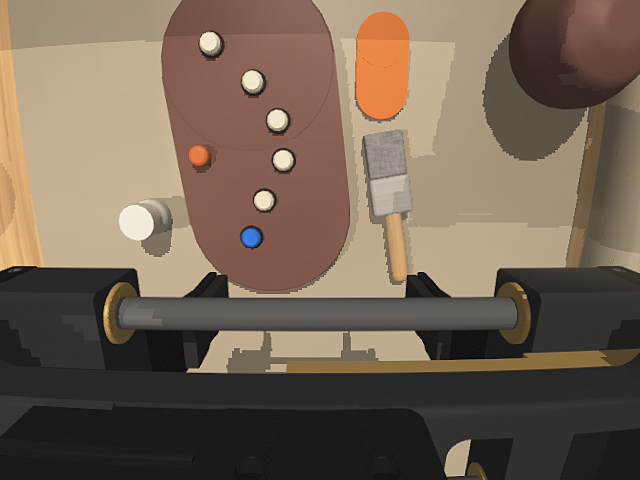

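View pics/side0.png

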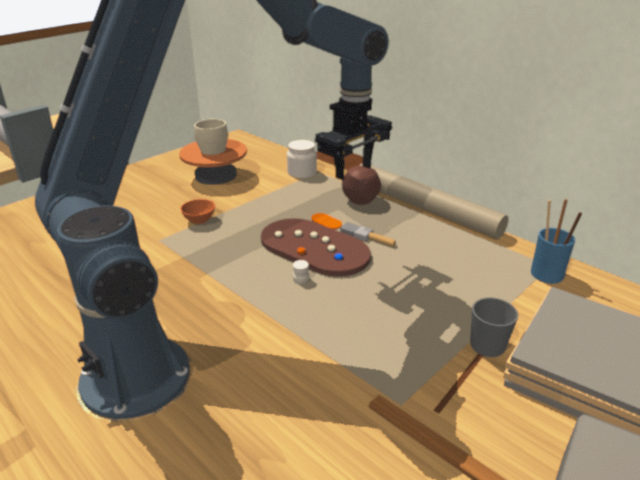

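```bash
cat > seg.py <<'E'
from h import *
def ray(c,uv,z,R=None,p=None,r=None):
    if c=="wrist":
        T=np.eye(4);T[:3,:3]=R;T[:3,3]=p;P=T@r["T_tool_cam"]
    else:P=r["pose"]
    x=cv2.undistortPoints(np.array([[uv]],float),r["mtx"],np.array(r["distortion"],float))[0,0]
    d=P[:3,:3]@np.array([x[0],x[1],1]);o=P[:3,3]
    return o+d*(z-o[2])/d[2]
E
python3 - <<'E'
from seg import *
for c in ("wrist","scene","side"):
    s=bot.read_state(); r=imaging.capture(c); im=r["img"].astype(int); 
    b,g,rr=im[...,0],im[...,1],im[...,2]
    # wait: masks for panel restrict
    blue=(b>150)&(rr<100)&(b-rr>90)
    cream=(b>150)&(g>170)&(rr>185)&(rr-b<60)
    hsv=cv2.cvtColor(r["img"],cv2.COLOR_BGR2HSV)
    for n,m in(("blue",blue),("cream",cream)):
        k,l,st,ce=cv2.connectedComponentsWithStats(m.astype(np.uint8))
        for i in range(1,k):
            if 12<st[i,4]<900:
                w=ray(c,ce[i],0.029,s['tcp_rot'],s['position'],r)
                if .45<w[0]<.65 and -.08<w[1]<.24: print(c,n,np.round(ce[i],1),st[i,2:],np.round(w,4))
    if c=="wrist":
        for n,uv,z in(("ballc",(580,50),.04),("rib",(380,65),.006)): print(n,ray(c,uv,z,s['tcp_rot'],s['position'],r))
        big=cv2.resize(r["img"][10:270,130:370],None,fx=2.3,fy=2.3,interpolation=0);cv2.imwrite("pics/w1.png",big)
E
```

```text
wrist blue [250.3 237.3] [ 18  18 260] [ 0.5567 -0.0174  0.029 ]
wrist cream [208.7  40.7] [ 20  19 276] [0.5249 0.1704 0.029 ]
wrist cream [251.6  79.5] [ 20  19 274] [0.5639 0.1353 0.029 ]
wrist cream [172.2 163.1] [ 23 115 552] [0.4816 0.0584 0.029 ]
wrist cream [276.6 118.5] [ 19  18 263] [0.5868 0.0996 0.029 ]
wrist cream [282.4 158.9] [ 20  18 254] [0.5916 0.0616 0.029 ]
wrist cream [167.5 172.3] [ 9 10 28] [0.476  0.0494 0.029 ]
wrist cream [263.1 199.5] [ 19  18 250] [0.5713 0.0217 0.029 ]
wrist cream [151.7 203.1] [23 12 94] [0.4565 0.0186 0.029 ]
wrist cream [201.9 258.4] [ 32  64 107] [ 0.5042 -0.0403  0.029 ]
wrist cream [172.8 235.4] [ 9 18 33] [ 0.4754 -0.0153  0.029 ]
wrist cream [154.4 252.2] [33 17 63] [ 0.4535 -0.0335  0.029 ]
ballc [0.87167125 0.16579971 0.04      ]
rib [0.68814928 0.15344704 0.006     ]
scene blue [301.7 247.6] [ 8  6 35] [ 0.5551 -0.0189  0.029 ]
scene cream [322.2 185.6] [ 6  4 19] [0.5229 0.1708 0.029 ]
scene cream [331.2 200.3] [ 6  4 19] [0.562  0.1355 0.029 ]
scene cream [334.2 213.9] [ 6  5 22] [0.585  0.0996 0.029 ]
scene cream [329.9 226.5] [ 7  4 23] [0.5901 0.061  0.029 ]
scene cream [314.8 236.4] [ 7  4 24] [0.5694 0.0211 0.029 ]
side blue [337.9 255.8] [ 7  5 28] [ 0.5487 -0.0228  0.029 ]
side cream [297.7 231.9] [ 6  3 15] [0.5595 0.1327 0.029 ]
side cream [277.7 232.9] [ 6  3 15] [0.5191 0.1671 0.029 ]
side cream [313.1 233.2] [ 5  4 15] [0.5833 0.0984 0.029 ]
side cream [325.1 238.2] [ 5  4 15] [0.587 0.058 0.029]
side cream [330.7 246.8] [ 6  4 16] [0.5666 0.0187 0.029 ]
side cream [299.8 264.3] [ 16   9 115] [0.4576 0.0179 0.029 ]
```

View pics/w1.png

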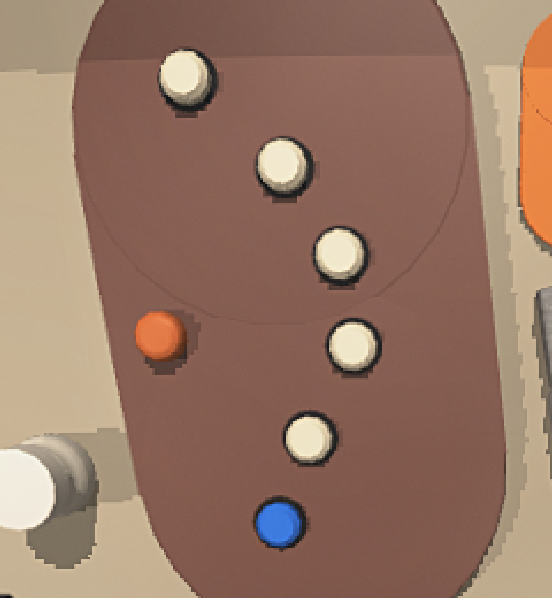

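send_rows --plan '[[[0,0,0,0,1],[0,0,0,0,1],[0,0,0,0,1],[-0.28,-0.075,-0.73,0,1],[-0.28,-0.075,-0.73,0,1],[-0.28,-0.075,-0.73,0,1],[-0.28,-0.075,-0.73,0,1],[-0.28,-0.075,-0.73,0,1],[-0.28,-0.075,-0.73,0,1],[-0.28,-0.075,-0.73,0,1],[-0.28,-0.075,-0.73,0,1],[0,0,0,0,1],[0,0,0,0,1],[0,0,0,0,1]]]'

```text
time_s: 3.05
position: [0.5595, -0.0182, 0.0655]
tcp_rot: [[-0.0, 1.0, 0.003], [1.0, 0.0, -0.001], [-0.001, 0.003, -1.0]]
force: [0.6, 0.0, 0.2]
opening: 0.009
```

```bash
python3 - <<'E'
from seg import *
s=bot.read_state();print(s['time_s'],s['position'],s['force'],s['opening'])
for c in("wrist","side"):
    r=imaging.capture(c);im=r['img']
    im=im if c=="wrist" else cv2.resize(im[120:320,200:450],None,fx=3,fy=3,interpolation=2)
    cv2.imwrite(f"pics/{c}2.png",im)
E
```

```text
3.05 [ 0.55948035 -0.01818206  0.06554213] [0.5938475  0.00816206 0.17765149] 0.009291425597508507
```

View pics/wrist2.png

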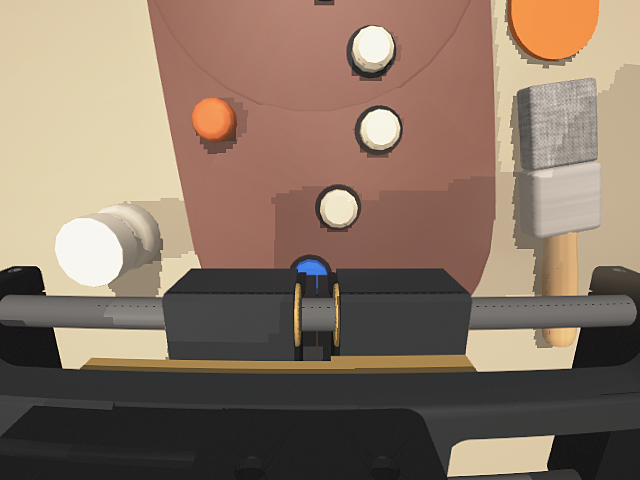

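View pics/side2.png

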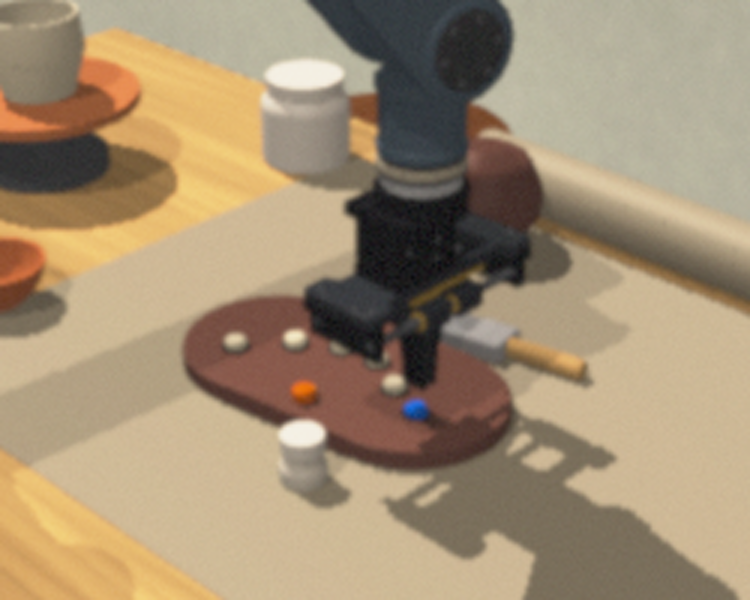

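```bash
python3 - <<'E'
from seg import *
s=bot.read_state(); r=imaging.capture("wrist"); print(s['time_s'],s['position'])
im=r["img"].astype(int); b,g,rr=im[...,0],im[...,1],im[...,2]
m=(b>150)&(g>170)&(rr>185)&(rr-b<60); p=np.array([.5578,-.018,.0648]) # commanded
k,l,st,ce=cv2.connectedComponentsWithStats(m.astype(np.uint8))
for i in range(1,k):
    if 400<st[i,4]<3000: print(np.round(ce[i],1),st[i,2:],np.round(ray("wrist",ce[i],.029,s['tcp_rot'],p,r),4))
ys,xs=np.where((b>130)&(rr<110)&(b-rr>70)); print(xs.min(),xs.max(),ys.min(), [np.round(ray("wrist",u,.029,s['tcp_rot'],p,r),4) for u in ((xs.min(),ys.max()),(xs.max(),ys.max()),((xs.min()+xs.max())/2,ys.min()))])
E
```

```text
3.15 [ 0.55931458 -0.01811366  0.06564636]
[373.   45.7] [  41   42 1249] [0.5847 0.0986 0.029 ]
[380.2 128.3] [  39   41 1136] [0.5893 0.0609 0.029 ]
[338.8 206.7] [ 38  36 966] [0.5695 0.0221 0.029 ]
[175.4 268.7] [ 45  67 961] [ 0.4818 -0.0114  0.029 ]
296 327 260 [array([ 0.547 , -0.0217,  0.029 ]), array([ 0.5638, -0.0217,  0.029 ]), array([ 0.5555, -0.0064,  0.029 ])]
```

send_rows --plan '[[[-0.08,0.03,-0.2,0,1],[0,0,-0.15,0,1],[0,0,-0.1,0,1],[0,0,-0.1,0,1],[0,0,-0.06,0,1],[0,0,-0.05,0,1],[0,0,-0.05,0,1],[0,0,0,0,1]]]'

```text
time_s: 4.0
position: [0.5553, -0.0171, 0.043]
tcp_rot: [[0.0, 1.0, -0.0], [1.0, -0.0, 0.0], [0.0, -0.0, -1.0]]
force: [-0.1, 0.0, -0.7]
opening: 0.004
```

send_rows --plan '[[[0,0,-0.05,0,1],[0,0,-0.05,0,1]]]'

```text
time_s: 4.2
position: [0.5553, -0.0171, 0.0401]
tcp_rot: [[-0.0, 1.0, 0.0], [1.0, 0.0, -0.0], [-0.0, 0.0, -1.0]]
force: [-2.1, 0.1, 3.1]
opening: 0.002
```

send_rows --plan '[[[0,0,-0.04,0,1],[0,0,0,0,1]]]'

```text
time_s: 4.4
position: [0.5553, -0.017, 0.0394]
tcp_rot: [[-0.0, 1.0, 0.0], [1.0, 0.0, -0.0], [-0.0, 0.0, -1.0]]
force: [-2.1, 0.2, 6.7]
opening: 0.005
```

send_rows --plan '[[[0,0,-0.03,0,1],[0,0,0,0,1]]]'

```text
time_s: 4.6
position: [0.5554, -0.0171, 0.0393]
tcp_rot: [[-0.0, 1.0, 0.0], [1.0, 0.0, -0.0], [-0.0, 0.0, -1.0]]
force: [-3.1, -0.3, 12.9]
opening: 0.005
```

send_rows --plan '[[[0,0,0.21,0,1],[0,0,0.21,0,1],[0.12,0.32,0,0,1],[0.12,0.32,0,0,1],[0.12,0.33,0,0,1],[0.12,0.33,0,0,1],[0,0,0,0,1],[0,0,0,0,1],[0,0,-0.12,0,1],[0,0,-0.12,0,1],[0,0,-0.06,0,1],[0,0,-0.05,0,1],[0,0,-0.05,0,1],[0,0,0,0,1]]]'

```text
time_s: 6.0
position: [0.57, 0.0218, 0.0394]
tcp_rot: [[0.0, 1.0, 0.001], [1.0, -0.0, -0.0], [-0.0, 0.001, -1.0]]
force: [-1.3, 1.7, 7.9]
opening: 0.005
```

send_rows --plan '[[[0,0,-0.02,0,1],[0,0,0,0,1]]]'

```text
time_s: 6.2
position: [0.57, 0.0218, 0.0393]
tcp_rot: [[-0.0, 1.0, 0.001], [1.0, 0.0, -0.0], [-0.0, 0.001, -1.0]]
force: [-1.0, 1.0, 11.4]
opening: 0.003
```

Stud 4 is home (hard stop, same height). Next is stud 3: dx +0.020, dy +0.039.

send_rows --plan '[[[0,0,0.21,0,1],[0,0,0.21,0,1],[0.17,0.32,0,0,1],[0.17,0.33,0,0,1],[0.17,0.33,0,0,1],[0.16,0.33,0,0,1],[0,0,0,0,1],[0,0,0,0,1],[0,0,-0.12,0,1],[0,0,-0.12,0,1],[0,0,-0.06,0,1],[0,0,-0.05,0,1],[0,0,-0.05,0,1],[0,0,-0.02,0,1],[0,0,0,0,1],[0,0,0,0,1]]]'

```text
time_s: 7.8
position: [0.5899, 0.0611, 0.0393]
tcp_rot: [[-0.0, 1.0, 0.0], [1.0, 0.0, -0.0], [-0.0, 0.0, -1.0]]
force: [-1.9, 1.2, 10.8]
opening: 0.002
```

Home. Stud 2: dx −0.0045, dy +0.038.

send_rows --plan '[[[0,0,0.21,0,1],[0,0,0.21,0,1],[-0.04,0.32,0,0,1],[-0.04,0.32,0,0,1],[-0.04,0.32,0,0,1],[-0.03,0.31,0,0,1],[0,0,0,0,1],[0,0,0,0,1],[0,0,-0.12,0,1],[0,0,-0.12,0,1],[0,0,-0.06,0,1],[0,0,-0.05,0,1],[0,0,-0.05,0,1],[0,0,-0.02,0,1],[0,0,0,0,1],[0,0,0,0,1]]]'

```text
time_s: 9.4
position: [0.5859, 0.0993, 0.0393]
tcp_rot: [[0.0, 1.0, 0.001], [1.0, -0.0, -0.0], [-0.0, 0.001, -1.0]]
force: [-1.5, 0.8, 11.0]
opening: 0.004
```

Stud 1: dx −0.023, dy +0.036.

send_rows --plan '[[[0,0,0.21,0,1],[0,0,0.21,0,1],[-0.19,0.3,0,0,1],[-0.19,0.3,0,0,1],[-0.19,0.3,0,0,1],[-0.2,0.3,0,0,1],[0,0,0,0,1],[0,0,0,0,1],[0,0,-0.12,0,1],[0,0,-0.12,0,1],[0,0,-0.06,0,1],[0,0,-0.05,0,1],[0,0,-0.05,0,1],[0,0,-0.02,0,1],[0,0,0,0,1],[0,0,0,0,1]]]'

```text
time_s: 11.0
position: [0.563, 0.1353, 0.0393]
tcp_rot: [[0.0, 1.0, 0.002], [1.0, -0.0, 0.0], [0.0, 0.002, -1.0]]
force: [-0.6, 1.4, 10.0]
opening: 0.005
```

send_rows --plan '[[[0,0,0.21,0,1],[0,0,0.21,0,1],[-0.32,0.29,0,0,1],[-0.32,0.29,0,0,1],[-0.33,0.29,0,0,1],[-0.33,0.3,0,0,1],[0,0,0,0,1],[0,0,0,0,1],[0,0,-0.12,0,1],[0,0,-0.12,0,1],[0,0,-0.06,0,1],[0,0,-0.05,0,1],[0,0,-0.05,0,1],[0,0,-0.02,0,1],[0,0,0,0,1],[0,0,0,0,1]]]'

```text
time_s: 12.6
position: [0.5243, 0.1704, 0.0393]
tcp_rot: [[0.0, 1.0, 0.002], [1.0, -0.0, 0.0], [0.0, 0.002, -1.0]]
force: [-0.8, 0.3, 10.9]
opening: 0.005
```

send_rows --plan '[[[0,0,0.2,0,1],[0,0,0.4,0,1],[0,0,0.7,0,1],[0,0,0.9,0,1],[0,0,0.9,0,1],[0,0,0.9,0,1],[0.5,-0.8,0.9,0,1],[0.5,-0.8,0.9,0,1],[0.5,-0.8,0.6,0,1],[0.5,-0.8,0,0,1],[0.5,-0.8,0,0,1],[0.5,-0.8,0,0,1],[0.3,-0.8,0,0,1],[0,0,0,0,1],[0,0,0,0,1],[0,0,0,0,1]]]'

```text
time_s: 14.2
position: [0.6213, 0.0033, 0.2298]
tcp_rot: [[-0.0, 1.0, -0.001], [1.0, 0.0, 0.001], [0.001, -0.001, -1.0]]
force: [-0.9, 0.5, 0.5]
opening: 0.006
```

```bash
python3 - <<'E'
from seg import *
s=bot.read_state(); r=imaging.capture("wrist"); print(s['time_s'],s['position'],s['force'])
cv2.imwrite("pics/w3.png",r["img"])
for c in("scene","side"):
    r=imaging.capture(c)
    for i in range(6): print(c,i,[(np.round(d['at'],3).tolist(),round(d['conf'],2)) for d in mark_of(c,f"stud{i}_top")[:1]])
    for n in("spare","glaze_jar"): print(c,n,[(np.round(d['at'],3).tolist(),round(d['conf'],2)) for d in mark_of(c,n)[:1]])
    im=r["img"][150:300,250:430] if c=="scene" else r["img"][190:300,230:400]
    cv2.imwrite(f"pics/{c}3.png",cv2.resize(im,None,fx=4,fy=4,interpolation=2))
E
```

```text
14.2 [0.62130476 0.00330076 0.22983284] [-0.87972488  0.52504348  0.5346309 ]
scene 0 [([0.557, -0.019, 0.02], 0.57)]
scene 1 [([0.562, 0.138, 0.027], 0.55)]
scene 2 [([0.585, 0.1, 0.02], 0.41)]
scene 3 [([0.568, 0.022, 0.021], 0.68)]
scene 4 [([0.568, 0.022, 0.021], 0.57)]
scene 5 [([0.524, 0.165, 0.026], 0.35)]
scene spare [([0.508, 0.067, 0.019], 0.43)]
scene glaze_jar [([0.445, 0.006, -0.002], 0.85)]
side 0 [([0.555, -0.016, 0.022], 0.48)]
side 1 []
side 2 [([0.692, 0.157, -0.002], 0.59)]
side 3 []
side 4 [([0.566, 0.022, 0.023], 0.37)]
side 5 []
side spare [([0.438, 0.424, 0.0], 0.64)]
side glaze_jar [([0.446, 0.002, 0.0], 0.75)]
```

View pics/w3.png

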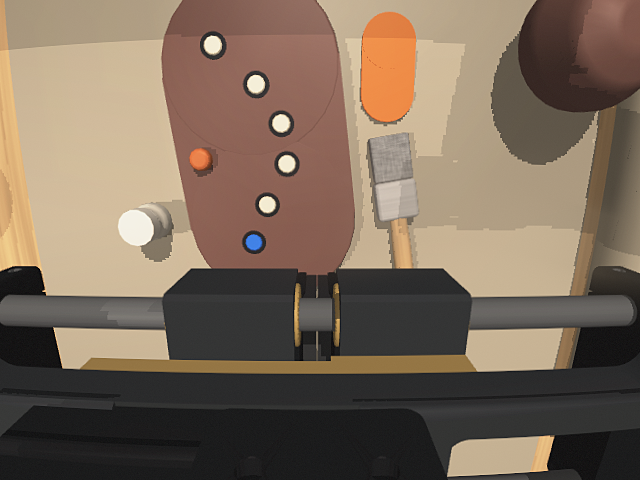

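View pics/side3.png

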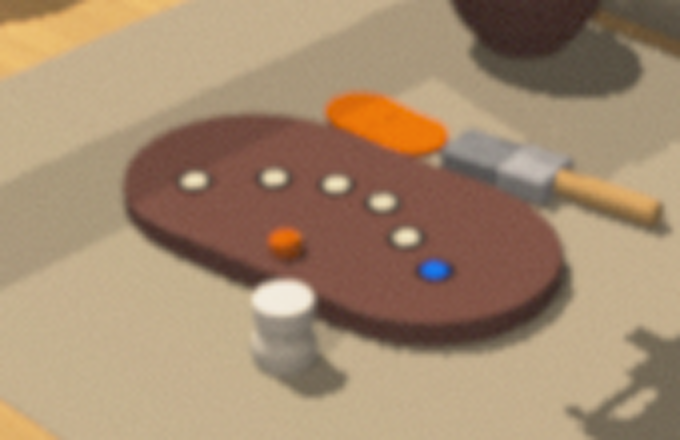

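The wrist picture, with blue at (254,242) and the far cream stud at (212,45), and the side picture both show all six studs evenly flush. No side wall or shadow shows on any of them. The spare, jar, rib and brush have not moved.

```bash
python3 -c "
from h import *
print(bot.hand_in())"
```

```text
the job is handed in; nothing more can be done
None
```

All six studs are pressed home, and the job is handed in with the hand clear at about 23 cm. I worked with the fingers shut, from the blue stud through studs 4, 3, 2 and 1 to stud 5. It was one low stroke, with the tips about 14 mm above the panel between studs. The clock stood at about 14 s before the last pictures.

- **Force and height:** every stud ended against a hard stop at the same height (TCP 39.3 mm, so tips at about 22 mm). The readings there were 10 to 13 N, against about 3 N while sliding. Blue read the highest, at 12.9 N, so some presses went a little over the 4–10 N that is enough, though well under the 60 N limit.
- **Pictures:** the wrist and side pictures afterwards show all six studs evenly flush. The spare, jar, rib and brush stand where they were; I did not check the cup and bowl again, but the arm stayed well away from them.
- **Detector disagreement:** the final network readings were noisy. The scene view put studs 1 and 5 at 26–27 mm and gave stud 3 the position of stud 4. The side view missed several studs and misplaced stud 2 and the spare. I went by the force, the height and the pictures instead.

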